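# Turn a rinsed staining jar mouth-down on the draining stand

### The job

The rinsed blue staining jar has to drain: turn it upside down and stand it mouth-down on the sloping ribbed deck of the white draining stand, its rim flat on the ribs and one of its walls flush against the grey stop bar along the deck's low edge. Be gentle with jar and stand, leave the jar there released, and do not push the petri dish, the timer or the red stain bottle about.

Things in the scene. Friction and masses are not known exactly. Their poses are not given: they have to be found in the camera images.
- jar: Blue rigid plastic slide-staining jar, loose, about 0.14 kg: square, straight-walled, 44 x 44 mm outside, 72 mm tall, walls 3.5 mm, floor 6 mm, open at one end. Origin: centre of the outside of its floor; z along its axis toward the mouth, x and y square to its four like walls. Starts upright, mouth up, on the worktop (z = 0); laid on a side wall it lies stably.
- jar_mouth (a point): Centre of the jar's mouth, in the plane of the rim: 72 mm from the jar's origin along its z. Axes as the jar's.
- stand: White draining stand, fixed to the worktop: drip tray 190 x 170 mm, 12 mm high, on the worktop, with four legs that carry the sloping deck. Origin: centre of the tray's underside; x points (level) uphill, away from the stop bar, which is to the left as the robot sees it.
- deck: Sloping deck fixed on the stand, 10 degrees steep, ribbed. Origin: middle of its low edge, on the rib tops, at the stop bar's uphill face: 75 mm toward -x of the stand's origin, 34 mm above the worktop. x uphill along the ribs (165 mm long), y along the bar, z square to the ribs, up. Grey stop bar: 150 mm long (y +-75), 11 mm thick (x -11 to 0), 14 mm above the rib tops.
- dish: Bystander: closed petri dish with red medium, 90 mm across, 16 mm high, lying on the worktop; origin under its centre.
- clock: Bystander: small cream timer, 62 x 68 mm, 22 mm high, on the worktop; origin under its centre.
- bottle: Bystander: small red stain bottle with white cap, 42 mm across, 77 mm high, on the worktop; origin under its centre, z up.
Not all that is in view belongs to the job. Several things have the shape of the jar; the one meant has the colours described above.

How it is judged (in metres and radians):
At the end, for the whole second after the job is handed in: The jar stands released and at rest, mouth-down on the deck: axis square to it within 0.05 rad, rim within 4 mm of the rib tops, mouth centre within 55 mm of the deck's middle line and under 26 mm uphill of the stop bar (gap under 4 mm), a wall parallel to the bar within 0.08 rad (angle between jar's own z axis and vertical above 2.8 rad and angle between the z axis of jar and the z axis of deck, either way round below 0.05 rad and (angle between the x axis of jar and the x axis of deck, either way round below 0.08 rad or angle between the y axis of jar and the x axis of deck, either way round below 0.08 rad) and x of jar_mouth in the frame of deck between 0.019 and 0.026 m and y of jar_mouth in the frame of deck between -0.055 and 0.055 m and z of jar_mouth in the frame of deck between -0.003 and 0.004 m and linear speed of jar below 0.01 m/s); the robot touches nothing.
It fails at once if the jar is slammed or pressed on the deck or its stop bar with more than 90 N (contact force between jar and deck above 90 N).
It fails at once if the petri dish is pushed more than 30 mm (distance of dish from where it was at the start of the episode above 0.03 m).
It fails at once if the timer is pushed more than 30 mm (distance of clock from where it was at the start of the episode above 0.03 m).
It fails at once if the stain bottle is pushed more than 30 mm or knocked over (distance of bottle from where it was at the start of the episode above 0.03 m or angle between bottle's own z axis and vertical above 0.4 rad).
It also fails if it takes over 62 s, if anything falls off the work surface, if the arm or the gripper's body presses on something with over 40 N, if the wrist force passes 120 N, or if a joint passes its speed limit or range.

### The arm

A 6-joint arm with a two-finger parallel gripper is mounted at the origin on a cart in front of the work surface, level with it; the furniture and walls round the work are solid. World frame = base frame: x ahead of the robot, y to its left, z up, the work surface at z = 0. Lengths are in mm, angles in rad, forces in N, time in s.
With the tool pointing down it reaches from about 350 to 775 mm from the base axis. Payload 7.3 kg.
Tool frame: the origin (TCP) lies midway between the tips of the shut fingers; the grasp point (between the pads) lies 19 mm behind it; z points along the fingers, y is the line along which they close (so a half turn about z gives the same grasp; the last joint's range is limited). The gripper opens to 92 mm and grips with 3 to 60 N. Pads are 19 mm wide; open, the fingers measure 130 mm over their backs; the gripper's body (75 mm by 190 mm) begins 47 mm behind the grasp point.
Start: joints at [-1.422, 0.342, 1.524, -0, 1.275, -0.146], TCP at [152.56, -502.365, 226.741] pointing down, gripper open.
Joint ranges: [-2.53, 2.53], [-0.77, 2.02], [0.04, 2.7], [-1, 4.14], [0.28, 2.66], [-3.11, 3.11]. Speed limits (rad/s): [2.57, 2.57, 3.14, 3.14, 3.14, 3.14].

### API

Orientations are given as [roll, pitch, yaw] about the fixed x, y, z axes, in that order (R = Rz(yaw) Ry(pitch) Rx(roll)).
In Python, from plant import monitor, optics, workorder gives the robot as it stands. The module is installed in compiled form; this text tells all that it offers.
- The arm moves only by the tool servo_tool, never from a script. Its arguments are lists of equal length, an entry for each row: "linear": the shift along the tool's x, y, z as a fraction of full scale, a list of three; "spin": the turn about the tool's z as a fraction of full scale. In form: {"linear": [[dx, dy, dz], ...], "spin": [spin, ...]}. A call has exactly 8 rows; each row shifts and turns the commanded pose from where the row before left it, along the tool's axes as they then stand; what a row does not reach is not made up. Full scale, the value 1, is 200 mm for a shift and 90 degrees for a turn. A row lasts 1/8 s, in which the tool goes at most 62.5 mm and 10.7 degrees, less where a joint would pass 70% of its speed; a pose out of reach is approached as far as the arm can. A call with a number of a shift or a turn outside -1 to 1 is refused whole. A call with a gripper value outside its range is refused whole. "hand" is the opening, from -1 (shut) to 1 (fully open), set as the call begins (left out, the last holds). The fingers move at their own pace and stop on an object; the grip force is fixed at half the most. Time passes only in rows, so rows that do not move let the fingers close, or fill a call up. It gives the time, the measured TCP pose, the force, the opening and the grip force at its end, in the units of the state.
- monitor.get_obs(): the state, without advancing time (a new reading comes with each control period).
- optics.capture(name): name is "scene" or "top" or "wrist"; returns a dict with "frame" (400x640x3 uint8, blue, green, red), "K" (3x3 intrinsics, pixels), "world_to_cam" (4x4, takes a point from world to camera coordinates). Camera axes: x right, y down, z forward; pixel columns grow to the right and rows downward; lengths in mm; the calibration is good to about 2 mm. A picture is of the moment at which its call begins. There is no depth.
- workorder.close_job(): hands the job in; it is judged then, once.
The state is a dict: "time": time; "joint_positions": joint angles; "dq": joint speeds; "tau": joint torques, N m; "tool_pos": TCP position; "tcp_rot": TCP orientation; "contact_force": force on the tool from outside, world axes, zero at the start; "moment": the same for the moment, N m; "grip_width": finger opening in mm; "finger_force": force on a finger pad.
Only numpy, scipy, OpenCV 4.12 (cv2) and the standard library are available. Lean on these libraries where they do the work, as an engineer would, in place of code of your own. Each camera call takes 0.05 s, during which the arm holds its last target. There are 200 camera calls.

## Working session

There is one attempt and no reset: what is moved stays moved. The work goes in short steps, Python scripts to look and compute and a tool call to move; the robot and the scene stay as the last step left them, time stands still between calls to the robot, and variables do not carry over. Pictures are saved under pics/ and viewed, at most 10 in all, crops included, and the job is handed in when it is done.

Besides the shell and the picture viewer there is one more tool, called as name(argument=value, ...) on one line, values as JSON. servo_tool: Moves the arm, as the interface text tells. Shift numbers are shares of 200 mm and turn numbers shares of 90 degrees, none past 1 either way. Its arguments: {"type":"object","properties":{"linear":{"type":"array","items":{"type":"array","items":{"type":"number","minimum":-1,"maximum":1}}},"spin":{"type":"array","items":{"type":"number","minimum":-1,"maximum":1}},"hand":{"type":"number"}},"required":["linear","spin"]}

```bash
mkdir -p pics
python3 - <<'E'
from plant import monitor, optics
import cv2,numpy as np
for n in ("scene","top"):
    c=optics.capture(n); cv2.imwrite(f"pics/{n}0.png",c["frame"]); print(n,c["K"].tolist(),np.round(c["world_to_cam"],4).tolist())
print(monitor.get_obs())
E
```

```text
scene [[393.06446080266073, 0.0, 317.55917131878243], [0.0, 393.06446080266073, 195.28730855649732], [0.0, 0.0, 1.0]] [[-0.7638, -0.6455, -0.002, 427.8878], [-0.299, 0.3565, -0.8852, 217.6612], [0.5721, -0.6755, -0.4653, 807.2115], [0.0, 0.0, 0.0, 1.0]]
top [[480.97401617226217, 0.0, 318.2208509206109], [0.0, 480.97401617226217, 203.53997328887937], [0.0, 0.0, 1.0]] [[0.0257, -0.9997, 0.0036, 14.3185], [-0.9899, -0.0259, -0.1397, 556.7602], [0.1397, -0.0, -0.9902, 1295.5807], [0.0, 0.0, 0.0, 1.0]]
{'time': 0.1, 'joint_positions': array([-1.42197246e+00,  3.42650335e-01,  1.52491552e+00, -7.71188390e-06,
        1.27541473e+00, -1.45985742e-01]), 'dq': array([ 0.00060714, -0.00267279, -0.00236972, -0.00101196,  0.0014298 ,
        0.00140419]), 'tau': array([ 1.81627984e-03, -4.32004738e+01, -2.44694138e+01,  7.19330111e-02,
        5.26359421e-02, -4.56839030e-05]), 'tool_pos': array([ 152.51417381, -501.97673951,  226.11796014]), 'tcp_rot': array([-3.14021842e+00, -1.94601712e-04,  2.94811724e-01]), 'contact_force': array([-0.56635637,  0.03044995,  0.22396813]), 'moment': array([-0.10174078, -0.05696888, -0.00481305]), 'finger_force': 0.0, 'grip_width': 91.90436451850555}
```

View pics/scene0.png

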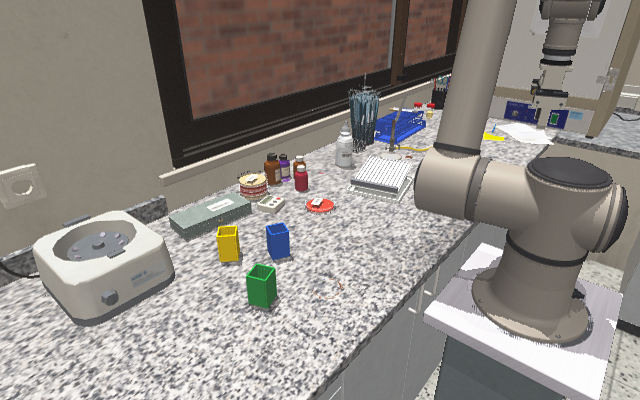

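View pics/top0.png

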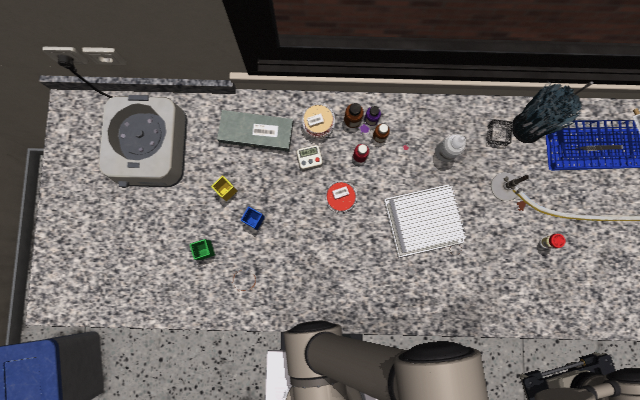

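Top view: the jar is at about (252,218) and the stand at about (425,220), with its bar on the left. The dish is at (341,196), the timer at (310,157) and the bottle at (361,153). The tool can't tilt, so I'll have to pivot the jar within the grip, against a fixed edge. Next I'll measure the poses.

```bash
cat > h.py <<'E'
from plant import monitor, optics
import cv2,numpy as np
from scipy.optimize import minimize
from scipy.spatial.transform import Rotation as Rn
def proj(c,P):
    P=np.atleast_2d(P); M=c["world_to_cam"]; q=(P@M[:3,:3].T+M[:3,3])@c["K"].T; return q[:,:2]/q[:,2:]
def back(c,uv,z):
    M=c["world_to_cam"]; R=M[:3,:3]; o=-R.T@M[:3,3]
    d=R.T@np.linalg.inv(c["K"])@np.array([uv[0],uv[1],1.]); return o+d*(z-o[2])/d[2]
def blue(f,box=None):
    b,g,r=[f[...,i].astype(int) for i in range(3)]
    m=((b>60)&(b>1.6*r+15)&(b>1.3*g+10)).astype(np.uint8)
    if box: k=np.zeros_like(m); x0,y0,x1,y1=box; k[y0:y1,x0:x1]=1; m*=k
    return m
BOX=np.array([[x,y,z] for x in(-22,22) for y in(-22,22) for z in(0,72)],float)
def sil(c,P,S=8):
    m=np.zeros((400*1,640*1),np.uint8); h=cv2.convexHull((proj(c,P)*16).round().astype(np.int32))
    cv2.fillConvexPoly(m,h,1,shift=4); return m
E
python3 - <<'E'
from h import *
cs={n:optics.capture(n) for n in("scene","top")}
ms={"scene":blue(cs["scene"]["frame"],(255,210,300,270)),"top":blue(cs["top"]["frame"],(232,200,272,238))}
for n in ms: print(n,ms[n].sum(),cv2.boundingRect(ms[n]))
def P(p): return BOX@Rn.from_euler('z',p[2]).as_matrix().T+[p[0],p[1],0]
def hull(n):
    # area-weighted compare of observed contour hull and predicted hull
    pts=cv2.findNonZero(ms[n]); m=np.zeros_like(ms[n]); cv2.fillConvexPoly(m,cv2.convexHull(pts),1); return m
H={n:hull(n) for n in ms}
def cost(p): return sum((sil(cs[n],P(p))!=H[n]).sum()/H[n].sum() for n in H)
x0=back(cs["top"],(252,218),36)
best=min((minimize(cost,[x0[0],x0[1],a],method="Nelder-Mead",options=dict(initial_simplex=[[x0[0]+dx,x0[1]+dy,a+da] for dx,dy,da in((-8,-8,-.15),(8,0,.1),(0,8,-.1),(3,3,.2))])) for a in np.radians(range(0,90,12))),key=lambda r:r.fun)
print("jar",best.x,np.degrees(best.x[2]),best.fun)
t=cs["top"]
for nm,uv,z in(("dish",(341,196),16),("clock",(310,157),22),("bottle",(361,152),77),("stand",(425,220),40),("burner",(505,187),50)): print(nm,back(t,uv,z).round())
f=t["frame"][170:270,370:530]; cv2.imwrite("pics/crop_stand.png",cv2.resize(f,None,fx=5,fy=5,interpolation=cv2.INTER_CUBIC))
E
```

```text
scene 726 (266, 222, 24, 38)
top 231 (241, 206, 21, 23)
jar [510.27950028 208.6108113    1.03853415] 59.50362347588756 0.3018469518285524
dish [583. -35.  16.]
clock [692.  56.  22.]
bottle [696. -85.  77.]
stand [ 518. -267.   40.]
burner [ 614. -487.   50.]
```

View pics/crop_stand.png

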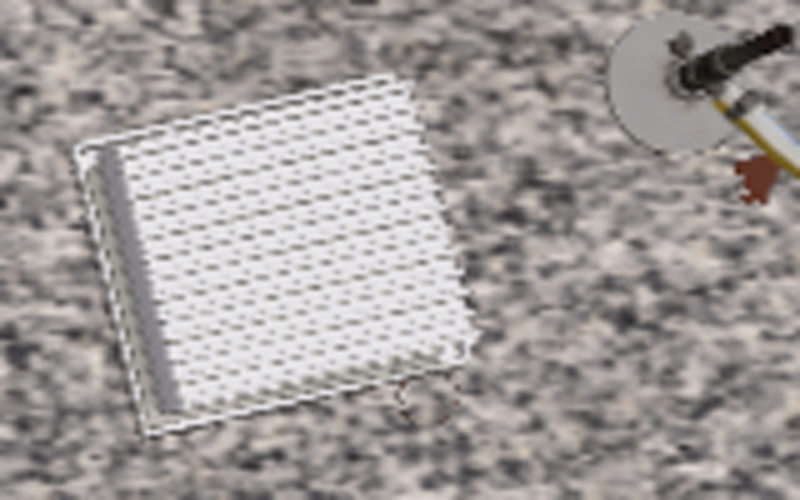

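The crop shows the tray's left corners at (78,150) and (148,433). The bar's inner edge runs from (120,147) to (183,408), and the deck's high corners are at about (405,75) and (480,335).

```bash
cat >> h.py <<'E'
c10,s10=np.cos(np.radians(10)),np.sin(np.radians(10))
def deck2stand(p): x,y,z=p; return np.array([-75+x*c10-z*s10,y,34+x*s10+z*c10])
def S2W(s,p): c,d=np.cos(s[2]),np.sin(s[2]); return np.array([s[0]+c*p[0]-d*p[1],s[1]+d*p[0]+c*p[1],p[2]])
E
python3 - <<'E'
from h import *
from scipy.optimize import least_squares
t=optics.capture("top")
D=deck2stand
pts=[((-95,85,12),(78,150)),((-95,-85,12),(148,433)),(D((0,75,14)),(120,147)),(D((0,-75,14)),(183,408)),(D((165,75,0)),(405,75)),(D((165,-75,0)),(480,335)),((95,-85,12),(468,362))]
A=[np.array(p,float) for p,_ in pts]; U=np.array([[370+u/5-.4,170+v/5-.4] for _,(u,v) in pts])
f=lambda s:(proj(t,np.array([S2W(s,a) for a in A]))-U).ravel()
r=least_squares(f,[518,-267,-np.pi/2+.2],x_scale=[10,10,.1],loss="soft_l1"); print(r.x,np.degrees(r.x[2])); print(f(r.x).reshape(-1,2).round(1))
E
```

```text
[ 521.22416668 -269.88599121   -1.31491009] -75.33879836000273
[[-1.6 -1.1]
 [-0.5  0.9]
 [-1.1 -0.4]
 [ 0.   0.5]
 [ 0.9 -0.4]
 [ 0.7  0.9]
 [ 1.1 -0.4]]
```

```bash
cat >> h.py <<'E'
def plan(xyz,yawdeg,n=8,start=None):
    o=monitor.get_obs(); p,y=(o["tool_pos"],np.degrees(o["tcp_rot"][2])) if start is None else start
    d=(np.array(xyz,float)-p)/n; dy=((yawdeg-y+180)%360-180)/n; L=[]
    for i in range(n):
        a=np.radians(y+dy*i); c,s=np.cos(a),np.sin(a)
        L.append([round(float(v)/200,3) for v in (c*d[0]+s*d[1], s*d[0]-c*d[1], -d[2])])
    print('"linear":',L,'spin each',round(-dy/90,4), 'len/row',np.linalg.norm(d).round(1),'deg',round(dy,1))
E
python3 - <<'E'
from h import *
a=[430,-150,230]
plan(a,16.9); plan([510,209,150],59.5,start=(np.array(a),16.9))
E
```

```text
"linear": [[0.23, -0.16, -0.002], [0.23, -0.16, -0.002], [0.23, -0.16, -0.002], [0.23, -0.16, -0.002], [0.23, -0.16, -0.002], [0.23, -0.16, -0.002], [0.23, -0.16, -0.002], [0.23, -0.16, -0.002]] spin each -0.0 len/row 56.0 deg 0.0
"linear": [[0.113, -0.2, 0.05], [0.131, -0.189, 0.05], [0.148, -0.176, 0.05], [0.164, -0.161, 0.05], [0.178, -0.145, 0.05], [0.191, -0.128, 0.05], [0.202, -0.11, 0.05], [0.211, -0.091, 0.05]] spin each -0.0592 len/row 47.1 deg 5.3
```

servo_tool(linear=[[0.23,-0.16,0],[0.23,-0.16,0],[0.23,-0.16,0],[0.23,-0.16,0],[0.23,-0.16,0],[0.23,-0.16,0],[0.23,-0.16,0],[0.23,-0.16,0]], spin=[0,0,0,0,0,0,0,0])

```text
time: 1.25
tool_pos: [431.2, -148.9, 226.8]
tcp_rot: [3.141, -0.0, 0.295]
contact_force: [0.4, -0.4, 0.5]
grip_width: 91.9
finger_force: 0.0
```

servo_tool(linear=[[0.113,-0.2,0.05],[0.131,-0.189,0.05],[0.148,-0.176,0.05],[0.164,-0.161,0.05],[0.178,-0.145,0.05],[0.191,-0.128,0.05],[0.202,-0.11,0.05],[0.211,-0.091,0.05]], spin=[-0.059,-0.059,-0.059,-0.059,-0.059,-0.059,-0.059,-0.059])

```text
time: 2.25
tool_pos: [510.9, 209.9, 146.3]
tcp_rot: [3.141, 0.0, 1.039]
contact_force: [1.1, -0.2, -0.3]
grip_width: 91.7
finger_force: 0.0
```

Run:
```python
from h import *
o=monitor.get_obs(); print(o["time"],o["tool_pos"],np.degrees(o["tcp_rot"]),o["joint_positions"])
w=optics.capture("wrist"); f=w["frame"].copy()
print(proj(w,[[510,209,72]]), np.linalg.inv(w["world_to_cam"])[:3].round(2).tolist())
P=BOX@Rn.from_euler('z',1.0385).as_matrix().T+[510.3,208.6,0]
for p in proj(w,P): cv2.circle(f,tuple(int(v) for v in p),3,(0,255,255),1)
cv2.imwrite("pics/w1.png",f)
```

```text
2.25 [510.94238953 209.87831855 146.28606927] [1.79989990e+02 5.24296225e-03 5.95475038e+01] [ 2.51104821e-01  4.66800401e-01  1.56520725e+00 -2.10033731e-04
  1.10952565e+00  7.82694615e-01]
[[313.1259436  210.37220362]] [[0.86, -0.49, -0.15, 551.24], [-0.51, -0.82, -0.25, 278.11], [0.0, 0.29, -0.96, 304.17]]
```

View pics/w1.png

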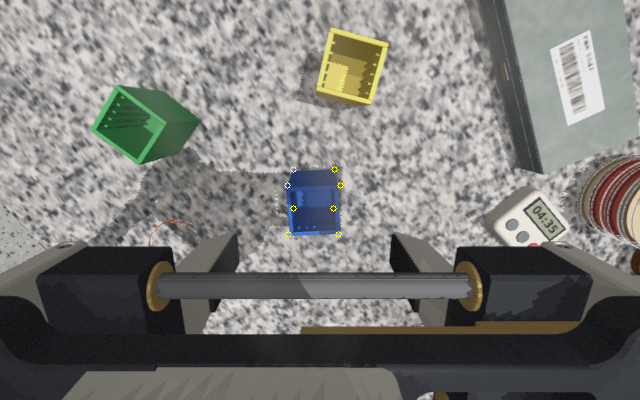

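The fitted box lies exactly on the blue jar, with its rim around (314,210), between the fingers. Descending and gripping at mid-height.

servo_tool(linear=[[-0.007,0,0.13],[0,0,0.13],[0,0,0.13],[0,0,0.13],[0,0,0.08],[0,0,0.045],[0,0,0],[0,0,0]], spin=[0,0,0,0,0,0,0,0])

```text
time: 3.3
tool_pos: [510.6, 207.3, 18.5]
tcp_rot: [3.14, -0.001, 1.036]
contact_force: [0.1, -0.6, -0.3]
grip_width: 91.9
finger_force: 0.0
```

servo_tool(linear=[[0,0,0],[0,0,0],[0,0,0],[0,0,0],[0,0,0],[0,0,0],[0,0,0],[0,0,0]], spin=[0,0,0,0,0,0,0,0], hand=-1)

```text
time: 4.3
tool_pos: [510.0, 207.2, 17.7]
tcp_rot: [-3.142, 0.0, 1.036]
contact_force: [-0.2, 0.9, 1.3]
grip_width: 44.2
finger_force: 29.5
```

Run:
```python
from h import *
a=[518,-80,195]
plan(a,82); plan([527.6,-373.2,150],104.66,start=(np.array(a),82))
```

```text
"linear": [[-0.152, 0.096, -0.111], [-0.156, 0.088, -0.111], [-0.161, 0.08, -0.111], [-0.164, 0.072, -0.111], [-0.168, 0.064, -0.111], [-0.171, 0.056, -0.111], [-0.173, 0.047, -0.111], [-0.175, 0.039, -0.111]] spin each -0.0314 len/row 42.2 deg 2.8
"linear": [[-0.181, 0.031, 0.028], [-0.182, 0.022, 0.028], [-0.183, 0.013, 0.028], [-0.183, 0.004, 0.028], [-0.183, -0.005, 0.028], [-0.183, -0.014, 0.028], [-0.182, -0.023, 0.028], [-0.181, -0.032, 0.028]] spin each -0.0315 len/row 37.1 deg 2.8
```

servo_tool(linear=[[-0.152,0.096,-0.111],[-0.156,0.088,-0.111],[-0.161,0.08,-0.111],[-0.164,0.072,-0.111],[-0.168,0.064,-0.111],[-0.171,0.056,-0.111],[-0.173,0.047,-0.111],[-0.175,0.039,-0.111]], spin=[-0.0315,-0.0315,-0.0315,-0.0315,-0.0315,-0.0315,-0.0315,-0.0315])

```text
time: 5.3
tool_pos: [517.8, -81.2, 195.8]
tcp_rot: [-3.141, 0.0, 1.434]
contact_force: [0.2, 0.5, -1.6]
grip_width: 44.2
finger_force: 29.5
```

servo_tool(linear=[[-0.181,0.031,0.028],[-0.182,0.022,0.028],[-0.183,0.013,0.028],[-0.183,0.004,0.028],[-0.183,-0.005,0.028],[-0.183,-0.014,0.028],[-0.182,-0.023,0.028],[-0.181,-0.032,0.028]], spin=[-0.0315,-0.0315,-0.0315,-0.0315,-0.0315,-0.0315,-0.0315,-0.0315])

```text
time: 6.3
tool_pos: [527.2, -374.4, 149.9]
tcp_rot: [-3.141, -0.001, 1.829]
contact_force: [-0.3, 0.5, -1.5]
grip_width: 44.5
finger_force: 29.5
```

```bash
cat >> h.py <<'E'
S=np.array([521.2,-269.9,np.radians(-75.34)])
def draw(c,f,pts,col=(0,255,255)):
    for p in proj(c,np.array(pts)): cv2.circle(f,tuple(int(round(v)) for v in p),3,col,1)
def marks(c,f,s=None):
    s=S if s is None else s
    draw(c,f,[S2W(s,deck2stand(p)) for p in((0,75,14),(0,-75,14),(165,75,0),(165,-75,0))])
    draw(c,f,[S2W(s,p) for p in((95,85,12),(95,-85,12),(-95,85,12),(-95,-85,12))],(0,255,0))
def grip_stand():
    o=monitor.get_obs(); p=o["tool_pos"]; c,d=np.cos(S[2]),np.sin(S[2]); q=p-[S[0],S[1],-19]
    return dict(u=round(c*q[0]+d*q[1]-87.5,1),y=round(-d*q[0]+c*q[1],1),w=round(q[2]-62.7,1),yaw=round(np.degrees(o["tcp_rot"][2]),2),F=o["contact_force"].round(1),t=round(o["time"],2),width=round(o["grip_width"],1))
E
python3 - <<'E'
from h import *
print(grip_stand())
w=optics.capture("wrist"); f=w["frame"].copy(); marks(w,f); 
t=optics.capture("scene"); g=t["frame"].copy(); cr=cv2.resize(g[100:220,330:490],None,fx=3,fy=3)
out=np.zeros((400,640+0,3),np.uint8)
cv2.imwrite("pics/w2.png",np.vstack([f[:400],]) ); cv2.imwrite("pics/s2.png",cr)
E
```

```text
{'u': np.float64(15.1), 'y': np.float64(-20.7), 'w': np.float64(106.2), 'yaw': np.float64(104.82), 'F': array([-0.3,  0.5, -1.5]), 't': 6.3, 'width': 44.5}
```

View pics/w2.png

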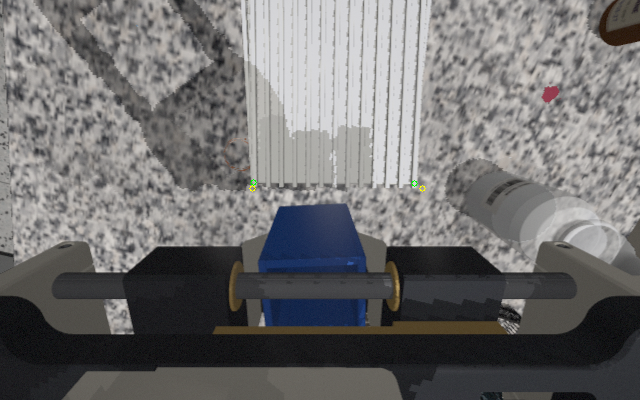

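The stand marks agree with the picture: the deck's high edge is at row 187, columns 250 to 423. The jar hangs upright with its rear wall at columns 262–365. Next I lower its bottom onto the high deck edge.

servo_tool(linear=[[0.005,0,0.068],[0,0,0.068],[0,0,0.068],[0,0,0.068],[0,0,0.068],[0,0,0.005],[0,0,0.005],[0,0,0]], spin=[0,0,0,0,0,0,0,0])

```text
time: 7.4
tool_pos: [527.2, -372.4, 80.8]
tcp_rot: [3.141, 0.0, 1.828]
contact_force: [-0.1, 0.3, -1.6]
grip_width: 44.3
finger_force: 29.5
```

```bash
python3 -c "
from h import *
print(grip_stand())"
```

```text
{'u': np.float64(13.2), 'y': np.float64(-20.1), 'w': np.float64(37.1), 'yaw': np.float64(104.73), 'F': array([-0.1,  0.3, -1.6]), 't': 7.4, 'width': 44.3}
```

servo_tool(linear=[[-0.0215,0,0.015],[-0.017,0,0.009],[-0.016,0,0.0115],[-0.0145,0,0.0125],[-0.013,0,0.0135],[-0.012,0,0.0155],[-0.0105,0,0.016],[-0.0085,0,0.0175]], spin=[0,0,0,0,0,0,0,0])

```text
time: 8.4
tool_pos: [533.8, -395.9, 61.5]
tcp_rot: [3.14, 0.005, 1.828]
contact_force: [-2.5, -1.3, 12.6]
grip_width: 43.8
finger_force: 30.0
```

```bash
python3 -c "
from h import *
print(grip_stand())
t=optics.capture('scene'); w=optics.capture('wrist'); g=t['frame']; 
a=cv2.resize(g[110:230,340:500],(533,400)); b=cv2.resize(w['frame'][120:400,220:420],(267,374)); b=cv2.copyMakeBorder(b,0,26,0,0,cv2.BORDER_CONSTANT)
cv2.imwrite('pics/a3.png',np.hstack([a,b]))"
```

```text
{'u': np.float64(37.6), 'y': np.float64(-19.7), 'w': np.float64(17.8), 'yaw': np.float64(104.73), 'F': array([-2.5, -1.3, 12.6]), 't': 8.4, 'width': 43.8}
```

View pics/a3.png

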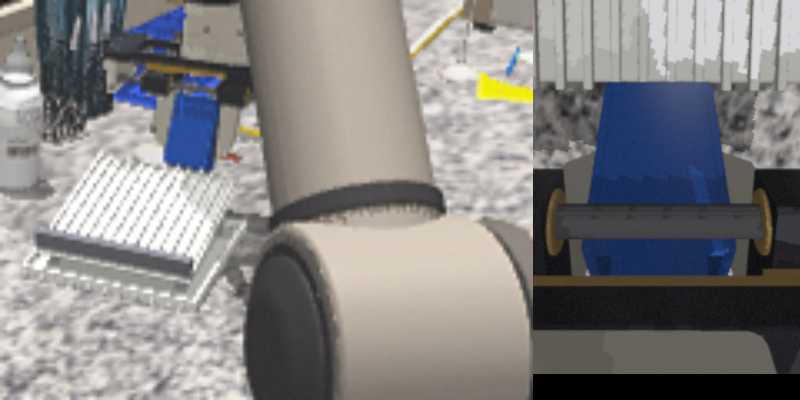

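The jar is swivelling in the grip: its bottom edge rests on the deck edge, with 12.6 N at the wrist. I'll continue the arc to 90°.

servo_tool(linear=[[-0.0075,0,0.02],[-0.005,0,0.0175],[-0.0035,0,0.0185],[0,0,0.019],[0.0025,0,0.0185],[0.004,0,0.0195],[0.006,0,0.0185],[0.01,0,0.0185]], spin=[0,0,0,0,0,0,0,0])

```text
time: 9.5
tool_pos: [535.0, -399.5, 32.7]
tcp_rot: [3.137, 0.015, 1.827]
contact_force: [0.7, -15.9, 8.9]
grip_width: 43.7
finger_force: 30.0
```

```bash
python3 -c "
from h import *
print(grip_stand())"
```

```text
{'u': np.float64(41.3), 'y': np.float64(-19.4), 'w': np.float64(-11.0), 'yaw': np.float64(104.69), 'F': array([  0.7, -15.9,   8.9]), 't': 9.5, 'width': 43.7}
```

servo_tool(linear=[[-0.0475,0,0],[0,0,-0.1],[0,0,-0.1],[0,0,-0.1],[0.065,0,0],[0.065,0,0],[0,0,0],[0,0,0]], spin=[0,0,0,0,0,0,0,0])

```text
time: 10.5
tool_pos: [528.3, -376.7, 87.9]
tcp_rot: [-3.141, -0.0, 1.828]
contact_force: [0.1, 0.1, -1.7]
grip_width: 43.9
finger_force: 30.0
```

```bash
python3 -c "
from h import *
print(grip_stand())
t=optics.capture('scene'); w=optics.capture('wrist'); g=t['frame']; 
a=cv2.resize(g[105:205,360:440],(400,500),interpolation=cv2.INTER_CUBIC); b=cv2.resize(w['frame'][120:400,220:420],(357,500))
cv2.imwrite('pics/a4.png',np.hstack([a,b]))"
```

```text
{'u': np.float64(17.6), 'y': np.float64(-20.1), 'w': np.float64(44.2), 'yaw': np.float64(104.75), 'F': array([ 0.1,  0.1, -1.7]), 't': 10.5, 'width': 43.9}
```

View pics/a4.png

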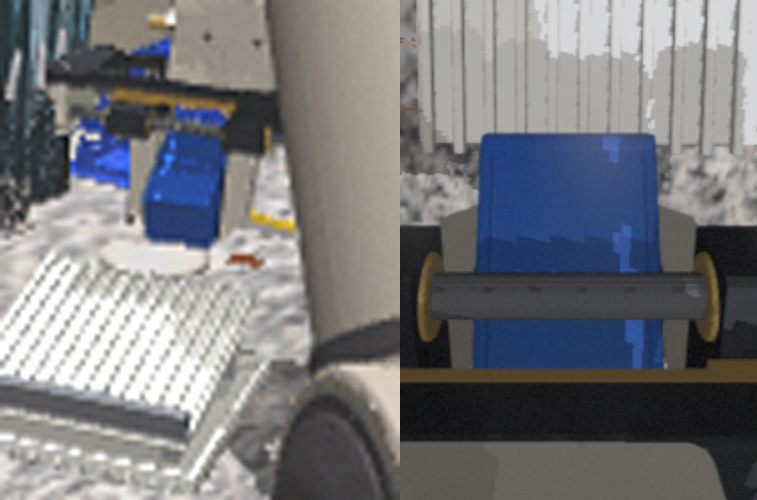

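The jar now lies almost level in the grip, floor towards the deck. I'll check its tilt from the floor's top edge (wrist row about 194) and work out the second arc, with the lower wall on the edge.

Run:
```python
from h import *
w=optics.capture("wrist"); m=blue(w["frame"],(250,150,400,330)); ys,xs=np.nonzero(m); print("top row",ys.min(),"cols",xs[ys==ys.min()+2].min(),xs[ys==ys.min()+2].max())
g=np.array([17.6+87.5,-20.1,44.2+62.7])
for th in range(66,98,4):
    a=np.radians(th); q=g+np.array([-np.sin(a)*36.7-np.cos(a)*22,0,-np.cos(a)*36.7+np.sin(a)*22])
    print(th,proj(w,[S2W(S,q+[0,-22,0]),S2W(S,q+[0,22,0])]).round(1).tolist())
u0,w0=17.6,44.2; R=[]
for i,ph in enumerate(np.linspace(-10,80,17)):
    a=np.radians(ph); o=1+6*i/16; t=25
    u=22*np.sin(a)+t*np.cos(a)-o*np.sin(a); wv=22*np.cos(a)-t*np.sin(a)-o*np.cos(a)
    R.append((u,wv))
for i,(u,wv) in enumerate(R): print(i,round(u,1),round(wv,1),[round(-(u-u0)/200,4),0,round(-(wv-w0)/200,4)]); u0,w0=u,wv
```

```text
top row 195 cols 266 361
66 [[267.9, 190.0], [359.1, 190.1]]
70 [[267.0, 192.6], [360.0, 192.7]]
74 [[266.0, 195.7], [360.9, 195.7]]
78 [[265.1, 199.3], [361.8, 199.3]]
82 [[264.2, 203.4], [362.7, 203.4]]
86 [[263.4, 208.0], [363.5, 208.0]]
90 [[262.5, 213.1], [364.3, 213.1]]
94 [[261.7, 218.6], [365.1, 218.7]]
0 21.0 25.0 [np.float64(-0.0169), 0, np.float64(0.0959)]
1 23.4 22.5 [np.float64(-0.0119), 0, np.float64(0.0128)]
2 25.4 19.7 [np.float64(-0.0104), 0, np.float64(0.0139)]
3 27.2 16.7 [np.float64(-0.0088), 0, np.float64(0.0148)]
4 28.6 13.6 [np.float64(-0.0071), 0, np.float64(0.0156)]
5 29.7 10.4 [np.float64(-0.0054), 0, np.float64(0.0161)]
6 30.4 7.1 [np.float64(-0.0036), 0, np.float64(0.0165)]
7 30.8 3.7 [np.float64(-0.0018), 0, np.float64(0.0167)]
8 30.8 0.4 [np.float64(-0.0), 0, np.float64(0.0167)]
9 30.5 -2.9 [np.float64(0.0018), 0, np.float64(0.0165)]
10 29.7 -6.1 [np.float64(0.0035), 0, np.float64(0.0162)]
11 28.7 -9.2 [np.float64(0.0052), 0, np.float64(0.0156)]
12 27.3 -12.2 [np.float64(0.0068), 0, np.float64(0.0149)]
13 25.7 -15.0 [np.float64(0.0083), 0, np.float64(0.014)]
14 23.7 -17.6 [np.float64(0.0097), 0, np.float64(0.0129)]
15 21.5 -19.9 [np.float64(0.011), 0, np.float64(0.0117)]
16 19.1 -22.0 [np.float64(0.0121), 0, np.float64(0.0104)]
```

Tilt is 73.5°, which matches the edge contact model, so the grip hasn't slipped. Starting the second arc.

servo_tool(linear=[[-0.0085,0,0.04],[-0.0085,0,0.03],[0,0,0.026],[-0.012,0,0.013],[-0.0105,0,0.014],[-0.009,0,0.015],[-0.007,0,0.0155],[-0.0055,0,0.016]], spin=[0,0,0,0,0,0,0,0])

```text
time: 11.65
tool_pos: [531.5, -388.9, 54.4]
tcp_rot: [3.142, 0.0, 1.828]
contact_force: [0.0, -0.5, -2.1]
grip_width: 44.1
finger_force: 30.0
```

```bash
cat >> h.py <<'E'
def tilt(dist=22):
    g=grip_stand(); print(g); u,w=g["u"],g["w"]; R=np.hypot(u,w); a=np.degrees(np.arctan2(u,w)); ph=a-np.degrees(np.arccos(min(1,dist/R)))
    print("phi if wall on edge",ph.round(1),"t'",round(float(np.sqrt(max(0,R*R-dist**2))),1))
E
python3 -c "
from h import *
tilt()"
```

```text
{'u': np.float64(30.2), 'y': np.float64(-20.1), 'w': np.float64(10.7), 'yaw': np.float64(104.73), 'F': array([ 0. , -0.5, -2.1]), 't': 11.65, 'width': 44.1}
phi if wall on edge 23.9 t' 23.3
```

```bash
cat >> h.py <<'E'
def est():
    g=grip_stand(); w=optics.capture("wrist"); m=blue(w["frame"],(250,120,400,262)); ys,xs=np.nonzero(m); r=ys.min(); print(g,"top row",r,"cols",xs[ys==r+2].min(),xs[ys==r+2].max())
    q0=np.array([g["u"]+87.5,g["y"],g["w"]+62.7]); best=[]
    for th in np.arange(0,181,.5):
        a=np.radians(th); n=np.array([-np.sin(a),0,-np.cos(a)]); v=np.array([-np.cos(a),0,np.sin(a)])
        P=[q0+n*k+v*l+[0,y,0] for k in(36.7,-35.3) for l in(-22,22) for y in(-22,22)]
        h=proj(w,np.array([S2W(S,p) for p in P])); best.append((abs(h[:,1].min()-r),th,h[:,1].argmin()))
    b=np.array([x[0] for x in best]); print("theta candidates",[(best[i][1],round(float(best[i][0]),1)) for i in range(1,len(b)-1) if b[i]<=b[i-1] and b[i]<=b[i+1] and b[i]<3])
    return w
E
python3 -c "
from h import *
w=est(); t=optics.capture('scene'); g=t['frame']
a=cv2.resize(g[105:205,360:440],(400,500),interpolation=cv2.INTER_CUBIC); b=cv2.resize(w['frame'][120:400,220:420],(357,500))
cv2.imwrite('pics/a5.png',np.hstack([a,b]))"
```

```text
{'u': np.float64(30.2), 'y': np.float64(-20.1), 'w': np.float64(10.7), 'yaw': np.float64(104.73), 'F': array([ 0. , -0.5, -2.1]), 't': 11.65, 'width': 44.1} top row 195 cols 266 361
theta candidates [(np.float64(14.0), 0.1), (np.float64(72.0), 0.2), (np.float64(76.0), 0.0), (np.float64(133.5), 0.1)]
```

View pics/a5.png

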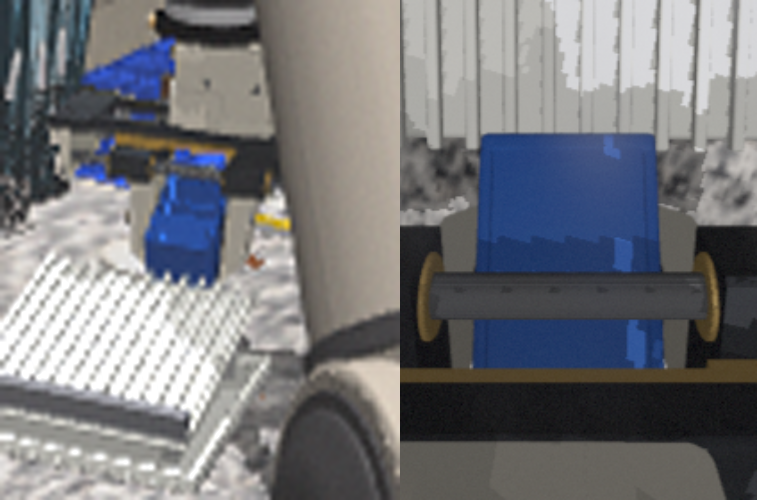

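The tilt is still 74°: the corner slid off the edge without turning. I'll retry further inward, pressing straight down first with more overtravel.

servo_tool(linear=[[-0.03,0,0],[0,0,-0.08],[0,0,-0.08],[0.065,0,0],[0,0,0.04],[0,0,0.0275],[0,0,0.025],[0,0,0.02]], spin=[0,0,0,0,0,0,0,0])

```text
time: 12.75
tool_pos: [529.9, -382.6, 63.6]
tcp_rot: [3.141, 0.001, 1.828]
contact_force: [0.6, -3.7, 2.6]
grip_width: 43.8
finger_force: 30.0
```

```bash
python3 -c "
from h import *
est()"
```

```text
{'u': np.float64(23.7), 'y': np.float64(-20.1), 'w': np.float64(19.9), 'yaw': np.float64(104.72), 'F': array([ 0.6, -3.7,  2.6]), 't': 12.75, 'width': 43.8} top row 195 cols 266 361
theta candidates [(np.float64(14.0), 0.0), (np.float64(72.0), 0.1), (np.float64(76.0), 0.0), (np.float64(133.5), 0.2)]
```

```bash
cat >> h.py <<'E'
def slope(view=False):
    """tilt of the jar's upper wall from the width of its outline, row by row (wrist camera)"""
    w=optics.capture("wrist"); m=blue(w["frame"],(255,120,375,330)); rows=[];L=[];Rr=[]
    for r in range(120,330):
        x=np.nonzero(m[r])[0]
        if len(x)>85: rows.append(r);L.append(x.min()-.5);Rr.append(x.max()+.5)
    rows=np.array(rows); fl=np.polyfit(rows,L,1); fr=np.polyfit(rows,Rr,1)
    for _ in range(5):
        k=(abs(np.polyval(fl,rows)-L)<1.2)&(abs(np.polyval(fr,rows)-Rr)<1.2); fl=np.polyfit(rows[k],np.array(L)[k],1); fr=np.polyfit(rows[k],np.array(Rr)[k],1)
    M=w["world_to_cam"]; K=w["K"]; g=grip_stand(); out=[]
    for r in (rows[k].min(),rows[k].max()):
        a,b=np.polyval(fl,r),np.polyval(fr,r); z=K[0,0]*44/(b-a); p=M[:3,:3].T@(np.linalg.inv(K)@[(a+b)/2,r,1.]*z-M[:3,3])-[S[0],S[1],0]
        c,d=np.cos(S[2]),np.sin(S[2]); out.append(np.array([c*p[0]+d*p[1]-87.5-g["u"],p[2]-62.7-g["w"]]))
    e=out[1]-out[0]; print(g); print("rows",rows[k].min(),rows[k].max(),k.sum(),"pts rel grip",[o.round(1) for o in out],"wall elev deg (outward up +)",np.degrees(np.arctan2(e[1],e[0])).round(1)); return w
E
python3 -c "
from h import *
slope()"
```

```text
{'u': np.float64(23.8), 'y': np.float64(-20.1), 'w': np.float64(20.0), 'yaw': np.float64(104.72), 'F': array([ 1. , -1.3, -1.9]), 't': 12.85, 'width': 43.8}
rows 199 325 100 pts rel grip [array([-41.3,  14.4]), array([ 4.9, 40.6])] wall elev deg (outward up +) 29.6
```

The outline's taper gives a wall elevation of about 30° (tilt 60°), so the jar slipped in the pads. Better to lay it on its side on the clear worktop, uphill of the stand, and regrip it.

servo_tool(linear=[[-0.075,0,0],[-0.075,0,0],[0,0,0.07],[0,0,0.07],[0,0,0.07],[0,0,0.05],[0,0,0.01],[0,0,0]], spin=[0,0,0,0,0,0,0,0])

```text
time: 13.85
tool_pos: [537.5, -411.0, 10.2]
tcp_rot: [3.141, 0.0, 1.828]
contact_force: [0.7, -0.1, -1.3]
grip_width: 43.7
finger_force: 30.0
```

```bash
python3 -c "
from h import *
slope()"
```

```text
{'u': np.float64(53.4), 'y': np.float64(-19.9), 'w': np.float64(-33.2), 'yaw': np.float64(104.73), 'F': array([ 0.1,  0.8, -1.3]), 't': 13.9, 'width': 43.6}
rows 197 325 102 pts rel grip [array([-42.4,  13.8]), array([ 4.7, 40.5])] wall elev deg (outward up +) 29.5
```

servo_tool(linear=[[0,0,0.01],[0,0,0.01],[0,0,0.007],[0,0,0],[0,0,0],[0,0,0],[0,0,0],[0,0,0]], spin=[0,0,0,0,0,0,0,0])

```text
time: 14.9
tool_pos: [537.4, -411.0, 4.7]
tcp_rot: [3.142, 0.0, 1.828]
contact_force: [-0.4, -0.3, -1.9]
grip_width: 43.7
finger_force: 30.0
```

servo_tool(linear=[[0,0,0],[0,0,0],[0,0,0],[0,0,0],[0,0,0],[0,0,0],[0,0,0],[0,0,0]], spin=[0,0,0,0,0,0,0,0], hand=1)

```text
time: 15.9
tool_pos: [537.4, -411.0, 4.6]
tcp_rot: [-3.142, 0.0, 1.828]
contact_force: [-0.7, -0.2, -0.2]
grip_width: 91.5
finger_force: 0.0
```

```bash
python3 -c "
from h import *
w=slope(); t=optics.capture('scene'); g=t['frame']
a=cv2.resize(g[105:205,360:440],(320,400),interpolation=cv2.INTER_CUBIC); b=w['frame'][:,110:570]
cv2.imwrite('pics/a6.png',np.hstack([a,b]))"
```

```text
{'u': np.float64(53.1), 'y': np.float64(-20.1), 'w': np.float64(-39.1), 'yaw': np.float64(104.73), 'F': array([-0.8,  0.9, -0.6]), 't': 15.95, 'width': 91.5}
rows 247 325 52 pts rel grip [array([-19.8,  19.4]), array([24.7, 17.7])] wall elev deg (outward up +) -2.1
```

View pics/a6.png

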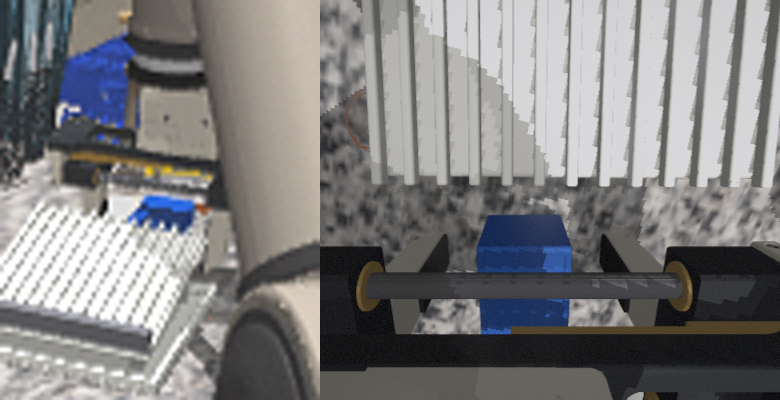

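The jar lies flat on its side, floor end towards the stand (floor edge at row 247, height 43 mm as expected). I'll regrip at mid-length, stopping the fingers near 44 mm to see whether the grip can be made lighter.

servo_tool(linear=[[-0.04,0,-0.004],[-0.04,0,-0.004],[0,0,0],[0,0,0],[0,0,0],[0,0,0],[0,0,0],[0,0,0]], spin=[0,0,0,0,0,0,0,0], hand=0.0)

```text
time: 17.0
tool_pos: [541.4, -426.4, 6.3]
tcp_rot: [-3.142, 0.0, 1.828]
contact_force: [-0.1, -0.3, -0.2]
grip_width: 46.0
finger_force: 0.0
```

servo_tool(linear=[[0,0,0],[0,0,0],[0,0,0],[0,0,0],[0,0,0],[0,0,0],[0,0,0],[0,0,0]], spin=[0,0,0,0,0,0,0,0], hand=-0.05)

```text
time: 18.0
tool_pos: [541.5, -426.4, 6.3]
tcp_rot: [3.142, 0.0, 1.828]
contact_force: [0.1, 0.5, 0.2]
grip_width: 44.0
finger_force: 25.0
```

The fingers can be stopped by opening: 25 N at this setting. I'll ease to about 10 N, lift, and come in over the deck edge.

servo_tool(linear=[[0,0,0],[0,0,0],[0,0,0],[0,0,-0.03],[0,0,-0.09],[0,0,-0.12],[0,0,-0.12],[0,0,-0.04]], spin=[0,0,0,0,0,0,0,0], hand=-0.046)

```text
time: 19.0
tool_pos: [542.3, -427.4, 89.3]
tcp_rot: [3.139, 0.004, 1.828]
contact_force: [0.9, -0.1, -1.5]
grip_width: 43.7
finger_force: 13.2
```

```bash
python3 -c "
from h import *
slope()"
```

```text
{'u': np.float64(70.1), 'y': np.float64(-19.5), 'w': np.float64(45.6), 'yaw': np.float64(104.73), 'F': array([ 0.2,  0.4, -0.5]), 't': 19.05, 'width': 44.1}
rows 212 325 81 pts rel grip [array([-35.9,  16.5]), array([25.1, 17.2])] wall elev deg (outward up +) 0.6
```

Held level at 13 N. Moving in over the edge and starting the second arc.

servo_tool(linear=[[0.075,0,0],[0.075,0,0],[0.075,0,0.03],[0,0,0.045],[0,0,0],[0.0025,0,0.035],[-0.0115,0,0.013],[-0.01,0,0.0145]], spin=[0,0,0,0,0,0,0,0])

```text
time: 20.05
tool_pos: [531.4, -388.1, 60.0]
tcp_rot: [3.14, 0.003, 1.827]
contact_force: [-1.5, 0.5, 5.5]
grip_width: 44.0
finger_force: 13.4
```

```bash
python3 -c "
from h import *
slope();tilt(26)"
```

```text
{'u': np.float64(29.6), 'y': np.float64(-20.0), 'w': np.float64(15.9), 'yaw': np.float64(104.69), 'F': array([-0.2, -0.6,  6.4]), 't': 20.1, 'width': 43.8}
rows 232 311 53 pts rel grip [array([-30.7,  27. ]), array([17.4, 16.4])] wall elev deg (outward up +) -12.5
{'u': np.float64(29.6), 'y': np.float64(-20.0), 'w': np.float64(15.9), 'yaw': np.float64(104.69), 'F': array([-0.2, -0.6,  6.4]), 't': 20.1, 'width': 43.8}
phi if wall on edge 22.5 t' 21.3
```

servo_tool(linear=[[-0.0075,0,0.0175],[-0.0065,0,0.016],[-0.0045,0,0.0165],[-0.003,0,0.017],[-0.0015,0,0.017],[0.0005,0,0.0175],[0.0025,0,0.017],[0.004,0,0.0165]], spin=[0,0,0,0,0,0,0,0])

```text
time: 21.1
tool_pos: [532.7, -392.3, 33.3]
tcp_rot: [3.14, 0.005, 1.827]
contact_force: [-1.0, -3.5, 5.9]
grip_width: 43.6
finger_force: 13.7
```

```bash
python3 -c "
from h import *
w=slope();tilt(24); t=optics.capture('scene'); g=t['frame']
a=cv2.resize(g[105:205,360:440],(320,400),interpolation=cv2.INTER_CUBIC); b=w['frame'][:,110:570]
cv2.imwrite('pics/a7.png',np.hstack([a,b]))"
```

```text
{'u': np.float64(33.6), 'y': np.float64(-19.9), 'w': np.float64(-10.9), 'yaw': np.float64(104.69), 'F': array([ 0. , -4. ,  4.9]), 't': 21.15, 'width': 43.9}
rows 205 307 76 pts rel grip [array([-39.4,  17.7]), array([-6.6, 44.6])] wall elev deg (outward up +) 39.4
{'u': np.float64(33.6), 'y': np.float64(-19.9), 'w': np.float64(-10.9), 'yaw': np.float64(104.69), 'F': array([ 0. , -4. ,  4.9]), 't': 21.15, 'width': 43.9}
phi if wall on edge 60.8 t' 25.9
```

View pics/a7.png

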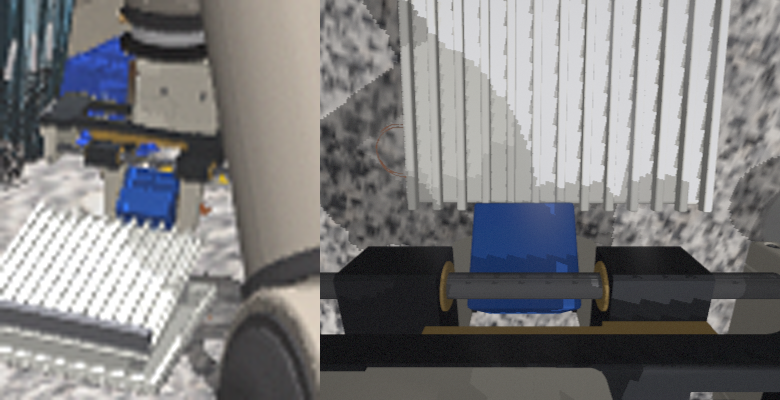

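The jar has turned past 50° with its floor face now up (rows 203–310). It's still centred in the grip, and contact is about 7 N. Finishing the arc.

servo_tool(linear=[[0.0075,0,0.015],[0.01,0,0.015],[0.0125,0,0.0125],[0.015,0,0.01],[0.01,0,0.005],[0,0,0],[0,0,0],[0,0,0]], spin=[0,0,0,0,0,0,0,0])

```text
time: 22.2
tool_pos: [530.0, -382.2, 21.1]
tcp_rot: [3.14, 0.006, 1.827]
contact_force: [0.9, -9.1, -0.1]
grip_width: 44.0
finger_force: 13.7
```

```bash
python3 -c "
from h import *
w=slope()"
```

```text
{'u': np.float64(23.4), 'y': np.float64(-20.0), 'w': np.float64(-22.6), 'yaw': np.float64(104.68), 'F': array([ 1.7, -8.8, -0.2]), 't': 22.25, 'width': 44.0}
rows 246 325 53 pts rel grip [array([-26.3,  30.8]), array([ 4.2, 41.2])] wall elev deg (outward up +) 18.8
```

Tilt is 71°, within 19° of mouth-down, so it will settle by itself. I'll set it on the worktop outside the tray and release, then regrip it centred.

servo_tool(linear=[[-0.065,0,0],[-0.065,0,0],[0,0,0],[0,0,0.008],[0,0,0.008],[0,0,0],[0,0,0],[0,0,0]], spin=[0,0,0,0,0,0,0,0])

```text
time: 23.25
tool_pos: [535.7, -404.2, 17.2]
tcp_rot: [3.142, 0.0, 1.828]
contact_force: [-0.7, -0.5, -2.0]
grip_width: 43.7
finger_force: 13.8
```

servo_tool(linear=[[0,0,0],[0,0,0],[0,0,0],[0,0,0],[0,0,0],[0,0,0],[0,0,0],[0,0,0]], spin=[0,0,0,0,0,0,0,0], hand=0.3)

```text
time: 24.25
tool_pos: [535.6, -404.2, 17.0]
tcp_rot: [-3.142, 0.0, 1.828]
contact_force: [0.1, -0.6, -0.4]
grip_width: 59.4
finger_force: 0.0
```

```bash
python3 -c "
from h import *
w=slope()"
```

```text
{'u': np.float64(46.1), 'y': np.float64(-20.1), 'w': np.float64(-26.7), 'yaw': np.float64(104.73), 'F': array([-0.8, -0.5,  0.3]), 't': 24.3, 'width': 59.5}
rows 299 325 27 pts rel grip [array([-2. , 33.2]), array([11.5, 33.1])] wall elev deg (outward up +) -0.1
```

servo_tool(linear=[[0,0,-0.05],[0,0,-0.1],[0,0,-0.15],[0,0,-0.15],[0,0,-0.15],[0,0,-0.05],[0,0,0],[0,0,0]], spin=[0,0,0,0,0,0,0,0], hand=1)

```text
time: 25.3
tool_pos: [535.1, -403.7, 145.7]
tcp_rot: [-3.14, -0.002, 1.828]
contact_force: [-0.4, -0.4, -0.4]
grip_width: 91.8
finger_force: 0.0
```

```bash
cat >> h.py <<'E'
def fit(box,p0,model,names=("wrist",),span=(8,8,.12)):
    cs={n:optics.capture(n) for n in names}; H={}
    for n in names:
        m=blue(cs[n]["frame"],box); k,lab,st,_=cv2.connectedComponentsWithStats(m); m=(lab==1+st[1:,4].argmax()).astype(np.uint8)
        h=np.zeros_like(m); cv2.fillConvexPoly(h,cv2.convexHull(cv2.findNonZero(m)),1); H[n]=h; print(n,"area",m.sum(),"hull",h.sum(),"bbox",cv2.boundingRect(m))
    cost=lambda p:sum((sil(cs[n],model(p))!=H[n]).sum()/H[n].sum() for n in H)
    p0=np.array(p0,float); rng=np.random.default_rng(0)
    best=min((minimize(cost,p0,method="Nelder-Mead",options=dict(initial_simplex=p0+rng.uniform(-1,1,(len(p0)+1,len(p0)))*span)) for _ in range(8)),key=lambda r:r.fun); print("fit",best.x.round(3),"res",round(best.fun,3)); return best.x
def upright(p): return np.array([S2W(S,q) for q in BOX@Rn.from_euler('z',p[2]).as_matrix().T+[p[0]+87.5,p[1],0]])
E
python3 - <<'E'
from h import *
print(grip_stand())
fit((240,120,400,262),(50,-20,0),upright)
E
```

```text
{'u': np.float64(45.5), 'y': np.float64(-20.4), 'w': np.float64(102.0), 'yaw': np.float64(104.73), 'F': array([-0.4, -0.4, -0.4]), 't': 25.3, 'width': 91.8}
wrist area 2600 hull 2908 bbox (289, 186, 51, 66)
fit [ 6.5122e+01 -2.0180e+01  1.1000e-02] res 0.171
```

Run:
```python
from h import *
w=optics.capture("wrist"); p=(65.1,-20.2,.011)
print(cv2.boundingRect(sil(w,upright(p))))
m=blue(w["frame"],(240,120,400,290))
for r in range(180,272,6): x=np.nonzero(m[r])[0]; print(r,(x.min(),x.max(),len(x)) if len(x) else None, w["frame"][r,315].tolist())
s=sil(w,upright(p))
for r in range(180,272,12): x=np.nonzero(s[r])[0]; print('pred',r,(x.min(),x.max()) if len(x) else None)
```

```text
(288, 186, 53, 69)
180 None [97, 96, 98]
186 (np.int64(299), np.int64(307), 4) [94, 69, 62]
192 (np.int64(294), np.int64(307), 14) [94, 65, 55]
198 (np.int64(292), np.int64(311), 20) [92, 61, 53]
204 (np.int64(290), np.int64(312), 23) [93, 63, 53]
210 (np.int64(290), np.int64(339), 50) [122, 74, 54]
216 (np.int64(290), np.int64(339), 50) [137, 80, 55]
222 (np.int64(290), np.int64(339), 50) [191, 117, 75]
228 (np.int64(290), np.int64(339), 50) [190, 113, 70]
234 (np.int64(290), np.int64(338), 49) [174, 103, 65]
240 (np.int64(291), np.int64(339), 49) [189, 112, 71]
246 (np.int64(291), np.int64(338), 48) [174, 103, 64]
252 (np.int64(325), np.int64(325), 1) [153, 118, 102]
258 None [104, 100, 100]
264 None [123, 123, 125]
270 None [165, 168, 171]
pred 180 None
pred 192 (np.int64(292), np.int64(336))
pred 204 (np.int64(289), np.int64(339))
pred 216 (np.int64(288), np.int64(340))
pred 228 (np.int64(289), np.int64(339))
pred 240 (np.int64(289), np.int64(339))
pred 252 (np.int64(289), np.int64(339))
pred 264 None
```

The jar stands mouth-down: the top face is uniform, level and about 70 mm up, at u≈64 mm and square to the stand. Regripping centred.

servo_tool(linear=[[-0.0925,0,0],[0,0,0.12],[0,0,0.15],[0,0,0.15],[0,0,0.12],[0,0,0.08],[0,0,0.023],[0,0,0]], spin=[0,0,0,0,0,0,0,0])

```text
time: 26.4
tool_pos: [540.5, -422.3, 18.7]
tcp_rot: [3.141, 0.0, 1.828]
contact_force: [0.9, 0.5, 0.9]
grip_width: 91.5
finger_force: 0.0
```

servo_tool(linear=[[0,0,0],[0,0,0],[0,0,0],[0,0,0],[0,0,0],[0,0,0],[0,0,0],[0,0,0]], spin=[0,0,0,0,0,0,0,0], hand=-0.046)

```text
time: 27.4
tool_pos: [540.3, -422.1, 18.4]
tcp_rot: [-3.142, 0.0, 1.828]
contact_force: [0.1, -0.5, -0.6]
grip_width: 44.0
finger_force: 13.8
```

```bash
python3 -c "
from h import *
w=slope()"
```

```text
{'u': np.float64(64.6), 'y': np.float64(-20.0), 'w': np.float64(-25.3), 'yaw': np.float64(104.73), 'F': array([-0.4, -0.2, -0.4]), 't': 27.45, 'width': 44.0}
rows 245 312 17 pts rel grip [array([-21.5,  20.7]), array([ 3.9, 34. ])] wall elev deg (outward up +) 27.8
```

servo_tool(linear=[[0,0,-0.05],[0,0,-0.16],[0,0,-0.2],[0.1,0,0],[0.25,0,0],[0.3,0,0],[0.25,0,0],[0.11,0,0]], spin=[0,0,0,0,0,0,0,0])

```text
time: 28.45
tool_pos: [488.1, -224.1, 101.2]
tcp_rot: [-3.141, -0.0, 1.83]
contact_force: [0.8, -0.2, -1.3]
grip_width: 43.8
finger_force: 13.8
```

servo_tool(linear=[[0,0,0.06],[0,0,0.06],[0,0,0.03],[0,0,0.015],[0,0,0],[0,0,0],[0,0,0],[0,0,0]], spin=[0,0,0,0,0,0,0,0])

```text
time: 29.45
tool_pos: [489.0, -226.8, 67.6]
tcp_rot: [3.141, 0.0, 1.828]
contact_force: [0.6, -0.2, -1.1]
grip_width: 43.8
finger_force: 13.8
```

```bash
cat >> h.py <<'E'
def bar(r0=150,r1=262):
    """wrist view: columns 310-330 mean grey/blue by row, to find the bar and the jar wall"""
    w=optics.capture("wrist"); print(grip_stand())
    for nm,p in (("bar top uphill",(0,-20,14)),("bar top downhill",(-11,-20,14)),("deck foot",(0,-20,0))): print(nm,proj(w,[S2W(S,deck2stand(p))]).round(1))
    for r in range(r0,r1,4): print(r,w["frame"][r,310:325].mean(0).astype(int).tolist(),w["frame"][r,365:375].mean(0).astype(int).tolist(),end=" | ")
    return w
E
python3 -c "
from h import *
bar(90,262)"
```

```text
{'u': np.float64(-137.4), 'y': np.float64(-20.2), 'w': np.float64(23.9), 'yaw': np.float64(104.73), 'F': array([ 0.7, -0.2, -1.5]), 't': 29.5, 'width': 43.5}
bar top uphill [[313.8 195.4]]
bar top downhill [[313.8 178.2]]
deck foot [[313.8 193.2]]
90 [164, 164, 166] [189, 194, 199] | 94 [168, 168, 170] [182, 185, 189] | 98 [179, 180, 182] [152, 152, 154] | 102 [200, 201, 204] [168, 168, 171] | 106 [200, 202, 205] [196, 199, 202] | 110 [188, 189, 192] [191, 194, 196] | 114 [190, 192, 195] [204, 207, 211] | 118 [182, 184, 186] [199, 203, 207] | 122 [166, 167, 170] [204, 208, 211] | 126 [152, 153, 155] [196, 198, 201] | 130 [153, 153, 156] [192, 195, 197] | 134 [174, 175, 178] [152, 154, 156] | 138 [178, 180, 183] [140, 142, 145] | 142 [131, 132, 135] [149, 152, 155] | 146 [119, 119, 121] [140, 144, 149] | 150 [131, 133, 137] [130, 134, 138] | 154 [139, 142, 146] [105, 106, 109] | 158 [144, 147, 148] [142, 145, 146] | 162 [188, 192, 193] [192, 196, 196] | 166 [189, 193, 194] [185, 190, 191] | 170 [190, 194, 195] [192, 197, 198] | 174 [175, 179, 180] [174, 177, 178] | 178 [105, 104, 104] [80, 78, 78] | 182 [123, 121, 121] [118, 115, 116] | 186 [123, 119, 119] [146, 142, 142] | 190 [120, 118, 118] [139, 137, 136] | 194 [107, 106, 106] [109, 105, 106] | 198 [189, 193, 194] [182, 186, 187] | 202 [188, 192, 193] [185, 188, 189] | 206 [110, 74, 61] [185, 189, 190] | 210 [109, 73, 60] [179, 183, 184] | 214 [109, 72, 58] [184, 188, 189] | 218 [108, 71, 57] [181, 185, 186] | 222 [107, 68, 53] [183, 187, 188] | 226 [107, 68, 53] [158, 162, 163] | 230 [107, 67, 50] [158, 162, 162] | 234 [106, 66, 49] [156, 159, 161] | 238 [106, 64, 48] [112, 118, 121] | 242 [105, 63, 44] [110, 117, 119] | 246 [105, 62, 44] [110, 117, 120] | 250 [104, 61, 43] [110, 116, 118] | 254 [98, 58, 40] [108, 109, 109] | 258 [110, 62, 40] [109, 104, 102] |
```

The bar shows at rows 176–196, as predicted, and the jar's lower front edge at row 205 leaves a gap. Lowering slowly onto the ribs.

servo_tool(linear=[[0,0,0.015],[0,0,0.015],[0,0,0.008],[0,0,0.008],[0,0,0.008],[0,0,0.008],[0,0,0],[0,0,0]], spin=[0,0,0,0,0,0,0,0])

```text
time: 30.5
tool_pos: [488.8, -226.1, 56.5]
tcp_rot: [3.141, -0.0, 1.828]
contact_force: [-3.9, 5.5, 14.0]
grip_width: 43.9
finger_force: 13.6
```

```bash
cat >> h.py <<'E'
def seat(k=37.4):
    """wrist view: rows of bar edge and jar's front wall (bottom, top edge) and what they mean along the deck"""
    w=bar(190,190); f=w["frame"].astype(int); col=f[:,305:325].mean(1); bl=col[:,0]-col[:,2]
    j=next(r for r in range(185,262) if bl[r]>25); print("\njar first blue row",j)
    br=[r for r in range(150,j) if col[r].mean()<150]; print("bar rows",br[:1],br[-1:])
    for x in (-2,0,1,2,4,6,8,10,12,14): print("wall-to-bar gap",x,"bottom row",proj(w,[S2W(S,deck2stand((x,-20,0)))])[0,1].round(1),"row where wall meets bar-top height",proj(w,[S2W(S,deck2stand((x,-20,14)))])[0,1].round(1), "floor edge row",proj(w,[S2W(S,deck2stand((x,-20,72)))])[0,1].round(1))
    b=[(r,col[r].astype(int).tolist()) for r in range(196,300,4)]; print(b)
E
python3 -c "
from h import *
seat()"
```

```text
{'u': np.float64(-138.0), 'y': np.float64(-20.3), 'w': np.float64(12.8), 'yaw': np.float64(104.74), 'F': array([-4.4,  5.1, 14.1]), 't': 30.55, 'width': 43.6}
bar top uphill [[314.  201.6]]
bar top downhill [[314.  183.5]]
deck foot [[314.  198.8]]

jar first blue row 207
bar rows [150] [206]
wall-to-bar gap -2 bottom row 195.8 row where wall meets bar-top height 198.3 floor edge row 215.0
wall-to-bar gap 0 bottom row 198.8 row where wall meets bar-top height 201.6 floor edge row 219.8
wall-to-bar gap 1 bottom row 200.4 row where wall meets bar-top height 203.2 floor edge row 222.2
wall-to-bar gap 2 bottom row 201.9 row where wall meets bar-top height 204.8 floor edge row 224.6
wall-to-bar gap 4 bottom row 204.9 row where wall meets bar-top height 208.1 floor edge row 229.5
wall-to-bar gap 6 bottom row 207.9 row where wall meets bar-top height 211.3 floor edge row 234.2
wall-to-bar gap 8 bottom row 210.9 row where wall meets bar-top height 214.6 floor edge row 239.0
wall-to-bar gap 10 bottom row 213.9 row where wall meets bar-top height 217.8 floor edge row 243.8
wall-to-bar gap 12 bottom row 216.9 row where wall meets bar-top height 221.0 floor edge row 248.5
wall-to-bar gap 14 bottom row 219.9 row where wall meets bar-top height 224.2 floor edge row 253.2
[(196, [117, 114, 114]), (200, [105, 104, 104]), (204, [188, 192, 193]), (208, [104, 66, 52]), (212, [103, 65, 50]), (216, [103, 64, 48]), (220, [103, 63, 47]), (224, [103, 62, 46]), (228, [103, 61, 44]), (232, [102, 60, 42]), (236, [102, 60, 42]), (240, [101, 58, 40]), (244, [102, 58, 39]), (248, [101, 57, 38]), (252, [112, 63, 40]), (256, [141, 77, 46]), (260, [121, 66, 40]), (264, [120, 65, 39]), (268, [119, 65, 38]), (272, [81, 56, 45]), (276, [75, 71, 70]), (280, [80, 76, 76]), (284, [88, 84, 84]), (288, [91, 89, 88]), (292, [92, 88, 87]), (296, [86, 82, 81])]
```

It presses at 15 N, but the jar is still mostly upright in the grip. Moving the grip downhill while pressing will turn it flat onto the ribs.

servo_tool(linear=[[0.005,0,0.001],[0.005,0,0.001],[0.005,0,0.001],[0.005,0,0.001],[0.005,0,0.001],[0.005,0,0.001],[0,0,0],[0,0,0]], spin=[0,0,0,0,0,0,0,0])

```text
time: 31.55
tool_pos: [488.6, -222.1, 55.0]
tcp_rot: [3.139, 0.004, 1.828]
contact_force: [-0.0, -2.1, 4.9]
grip_width: 43.8
finger_force: 13.7
```

```bash
python3 -c "
from h import *
seat()"
```

```text
{'u': np.float64(-142.0), 'y': np.float64(-19.5), 'w': np.float64(11.3), 'yaw': np.float64(104.74), 'F': array([-0.2, -2.2,  5.1]), 't': 31.6, 'width': 43.7}
bar top uphill [[312.6 208.5]]
bar top downhill [[312.6 190.4]]
deck foot [[312.6 205.2]]

jar first blue row 208
bar rows [150] [207]
wall-to-bar gap -2 bottom row 202.1 row where wall meets bar-top height 205.2 floor edge row 225.9
wall-to-bar gap 0 bottom row 205.2 row where wall meets bar-top height 208.5 floor edge row 230.7
wall-to-bar gap 1 bottom row 206.7 row where wall meets bar-top height 210.1 floor edge row 233.2
wall-to-bar gap 2 bottom row 208.2 row where wall meets bar-top height 211.8 floor edge row 235.6
wall-to-bar gap 4 bottom row 211.2 row where wall meets bar-top height 215.0 floor edge row 240.4
wall-to-bar gap 6 bottom row 214.2 row where wall meets bar-top height 218.2 floor edge row 245.1
wall-to-bar gap 8 bottom row 217.2 row where wall meets bar-top height 221.5 floor edge row 249.9
wall-to-bar gap 10 bottom row 220.2 row where wall meets bar-top height 224.7 floor edge row 254.6
wall-to-bar gap 12 bottom row 223.2 row where wall meets bar-top height 227.9 floor edge row 259.3
wall-to-bar gap 14 bottom row 226.2 row where wall meets bar-top height 231.1 floor edge row 264.0
[(196, [120, 116, 116]), (200, [118, 115, 115]), (204, [117, 114, 114]), (208, [119, 97, 87]), (212, [102, 65, 51]), (216, [102, 64, 50]), (220, [101, 64, 49]), (224, [101, 62, 47]), (228, [100, 61, 45]), (232, [100, 60, 43]), (236, [99, 58, 41]), (240, [100, 58, 42]), (244, [97, 56, 38]), (248, [98, 57, 39]), (252, [143, 80, 48]), (256, [139, 77, 46]), (260, [121, 67, 40]), (264, [121, 66, 40]), (268, [121, 66, 39]), (272, [81, 56, 45]), (276, [79, 75, 74]), (280, [81, 76, 76]), (284, [88, 85, 85]), (288, [92, 89, 88]), (292, [91, 88, 87]), (296, [85, 82, 81])]
```

Bottom of the jar now meets the bar (row 208). I'll keep moving the grip downhill so it tilts flush.

servo_tool(linear=[[0.005,0,0],[0.005,0,0],[0.005,0,0],[0.005,0,0],[0.005,0,0],[0.005,0,0],[0,0,0],[0,0,0]], spin=[0,0,0,0,0,0,0,0])

```text
time: 32.6
tool_pos: [487.2, -216.9, 54.6]
tcp_rot: [3.139, 0.004, 1.828]
contact_force: [1.6, -7.1, 3.4]
grip_width: 44.3
finger_force: 13.8
```

```bash
python3 -c "
from h import *
seat()"
```

```text
{'u': np.float64(-147.4), 'y': np.float64(-19.5), 'w': np.float64(10.9), 'yaw': np.float64(104.72), 'F': array([ 1.8, -7.1,  4.1]), 't': 32.65, 'width': 43.8}
bar top uphill [[312.7 217. ]]
bar top downhill [[312.6 199.1]]
deck foot [[312.7 213.1]]

jar first blue row 216
bar rows [150] [215]
wall-to-bar gap -2 bottom row 210.1 row where wall meets bar-top height 213.8 floor edge row 238.6
wall-to-bar gap 0 bottom row 213.1 row where wall meets bar-top height 217.0 floor edge row 243.3
wall-to-bar gap 1 bottom row 214.6 row where wall meets bar-top height 218.6 floor edge row 245.7
wall-to-bar gap 2 bottom row 216.1 row where wall meets bar-top height 220.2 floor edge row 248.0
wall-to-bar gap 4 bottom row 219.0 row where wall meets bar-top height 223.5 floor edge row 252.8
wall-to-bar gap 6 bottom row 222.0 row where wall meets bar-top height 226.7 floor edge row 257.5
wall-to-bar gap 8 bottom row 225.0 row where wall meets bar-top height 229.9 floor edge row 262.1
wall-to-bar gap 10 bottom row 227.9 row where wall meets bar-top height 233.0 floor edge row 266.8
wall-to-bar gap 12 bottom row 230.9 row where wall meets bar-top height 236.2 floor edge row 271.4
wall-to-bar gap 14 bottom row 233.8 row where wall meets bar-top height 239.4 floor edge row 276.0
[(196, [88, 86, 87]), (200, [113, 110, 110]), (204, [120, 116, 116]), (208, [118, 115, 115]), (212, [117, 113, 113]), (216, [99, 70, 61]), (220, [98, 62, 49]), (224, [97, 61, 48]), (228, [97, 60, 46]), (232, [97, 59, 44]), (236, [96, 58, 43]), (240, [96, 57, 42]), (244, [92, 55, 39]), (248, [135, 76, 47]), (252, [148, 83, 51]), (256, [138, 76, 47]), (260, [123, 67, 42]), (264, [122, 67, 41]), (268, [121, 67, 40]), (272, [82, 56, 46]), (276, [80, 76, 75]), (280, [81, 77, 77]), (284, [89, 85, 85]), (288, [93, 90, 89]), (292, [92, 88, 88]), (296, [86, 82, 81])]
```

servo_tool(linear=[[0.005,0,0],[0.003,0,0.004],[0,0,0.004],[0,0,0],[0,0,0],[0,0,0],[0,0,0],[0,0,0]], spin=[0,0,0,0,0,0,0,0])

```text
time: 33.65
tool_pos: [487.0, -215.8, 53.1]
tcp_rot: [3.139, 0.005, 1.828]
contact_force: [2.1, -8.5, 4.2]
grip_width: 43.9
finger_force: 13.9
```

servo_tool(linear=[[0,0,0],[0,0,0],[0,0,0],[0,0,0],[0,0,0],[0,0,0],[0,0,0],[0,0,0]], spin=[0,0,0,0,0,0,0,0], hand=0.2)

```text
time: 34.65
tool_pos: [485.5, -213.6, 52.2]
tcp_rot: [-3.142, 0.0, 1.828]
contact_force: [0.1, -0.5, 0.3]
grip_width: 55.2
finger_force: 0.0
```

servo_tool(linear=[[0,0,-0.05],[0,0,-0.1],[0,0,-0.15],[0,0,-0.15],[0,0,-0.15],[0,0,-0.05],[0,0,0],[0,0,0]], spin=[0,0,0,0,0,0,0,0], hand=0.3)

```text
time: 35.65
tool_pos: [484.9, -213.2, 181.0]
tcp_rot: [-3.14, -0.002, 1.828]
contact_force: [-0.1, -0.5, -0.7]
grip_width: 59.4
finger_force: 0.0
```

```bash
cat >> h.py <<'E'
def ondeck(p):  # p: mouth x,y on deck, yaw, tilt error about deck y
    R=Rn.from_euler('zy',[p[2],p[3]]).as_matrix(); Q=BOX@R.T+[p[0],p[1],0]
    return np.array([S2W(S,deck2stand(q)) for q in Q])
E
python3 - <<'E'
from h import *
print(grip_stand())
p=fit((240,120,400,262),(23,-20,0,0),ondeck,span=(5,5,.1,.1))
w=optics.capture("wrist"); s=sil(w,ondeck((22,-20,0,0))); print("ideal bbox",cv2.boundingRect(s))
m=blue(w["frame"],(240,120,400,262)); col=w["frame"][:,305:325].mean(1).astype(int)
for nm,q in(("bar up",(0,-20,14)),("bar foot",(0,-20,0)),("floor edge lo",(0,-20,72)),("floor edge hi",(44,-20,72)),("corner L",(0,-42,72)),("corner R",(0,2,72)),("cL hi",(44,-42,72)),("cR hi",(44,2,72))): print(nm,proj(w,[S2W(S,deck2stand(q))]).round(1))
print([(r,col[r].tolist()) for r in range(166,262,3)])
for r in range(190,255,8): x=np.nonzero(m[r])[0]; print(r,(x.min(),x.max()) if len(x) else None)
E
```

```text
{'u': np.float64(-151.5), 'y': np.float64(-20.8), 'w': np.float64(137.3), 'yaw': np.float64(104.73), 'F': array([-0.1, -0.5, -0.7]), 't': 35.65, 'width': 59.4}
wrist area 1475 hull 2036 bbox (291, 179, 50, 54)
fit [ 2.6918e+01 -1.8021e+01 -5.0000e-03 -8.1000e-02] res 0.381
ideal bbox (288, 178, 54, 56)
bar up [[314.6 178.3]]
bar foot [[314.6 177.7]]
floor edge lo [[314.7 181.5]]
floor edge hi [[314.6 233.1]]
corner L [[288.3 181.5]]
corner R [[341.  181.5]]
cL hi [[288.8 233. ]]
cR hi [[340.4 233.1]]
[(166, [167, 170, 171]), (169, [114, 110, 110]), (172, [115, 110, 110]), (175, [113, 109, 108]), (178, [94, 77, 72]), (181, [98, 74, 66]), (184, [151, 100, 78]), (187, [151, 100, 78]), (190, [149, 99, 78]), (193, [154, 102, 79]), (196, [152, 101, 79]), (199, [151, 101, 79]), (202, [144, 97, 78]), (205, [144, 97, 77]), (208, [145, 96, 78]), (211, [144, 96, 78]), (214, [146, 98, 79]), (217, [147, 98, 78]), (220, [159, 104, 82]), (223, [170, 113, 86]), (226, [174, 116, 88]), (229, [197, 129, 94]), (232, [188, 140, 114]), (235, [221, 220, 220]), (238, [222, 220, 220]), (241, [220, 218, 218]), (244, [222, 220, 220]), (247, [222, 220, 220]), (250, [222, 220, 220]), (253, [222, 220, 220]), (256, [221, 219, 219]), (259, [217, 216, 216])]
190 (np.int64(291), np.int64(318))
198 (np.int64(291), np.int64(317))
206 (np.int64(291), np.int64(317))
214 (np.int64(291), np.int64(317))
222 (np.int64(291), np.int64(321))
230 (np.int64(291), np.int64(340))
238 None
246 None
254 None
```

Run:
```python
import h; from h import *
def loose(f,box):
    b,g,r=[f[...,i].astype(int) for i in range(3)]; m=((b-r>18)).astype(np.uint8); k=np.zeros_like(m); x0,y0,x1,y1=box; k[y0:y1,x0:x1]=1
    return cv2.morphologyEx(m*k,cv2.MORPH_OPEN,np.ones((3,3),np.uint8))
h.blue=loose
fit((240,120,400,262),(23,-20,0,0),ondeck,span=(4,4,.1,.1))
w=optics.capture("wrist"); f=w["frame"]
print([(r,f[r,300:330].mean(0).astype(int).tolist()) for r in range(172,188)])
```

```text
wrist area 2804 hull 2830 bbox (290, 178, 52, 55)
fit [ 2.252e+01 -1.916e+01 -8.000e-03 -2.100e-02] res 0.018
[(172, [116, 111, 111]), (173, [115, 111, 111]), (174, [115, 111, 110]), (175, [114, 109, 109]), (176, [110, 106, 106]), (177, [100, 94, 93]), (178, [99, 77, 71]), (179, [99, 74, 66]), (180, [99, 74, 67]), (181, [114, 80, 69]), (182, [146, 96, 76]), (183, [159, 105, 81]), (184, [159, 105, 82]), (185, [159, 105, 81]), (186, [159, 105, 81]), (187, [158, 104, 81])]
```

The fit puts the jar at x = 22.5 mm on the deck, yaw 0.01 rad, tilt within 0.02 rad and no visible gap at the bar. The gripper is clear, so I'm handing it in.

```bash
python3 -c "
from plant import workorder
print(workorder.close_job())"
```

```text
the job is handed in; nothing more can be done
None
```

The blue jar stands released, mouth-down on the deck with a wall against the stop bar, and I've handed the job in at about 36 s; the hand-in returned no verdict, and I didn't re-measure the dish, timer or bottle afterwards (the arm never worked close to them).

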